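# Clamp the crate frame and hold its corner square

## Robot

A 6-joint arm with a two-finger parallel gripper is mounted at the origin on the work surface. World frame = base frame: x ahead of the robot, y to its left, z up, the work surface at z = 0. Lengths are in m, angles in rad, forces in N, time in s.
With the tool pointing down it reaches from about 0.25 to 0.775 m from the base axis. Payload 4 kg.
Tool frame: the origin (TCP) lies at the very end of the fingers, on their centre line; the grasp point (between the pads) lies 19 mm behind it (bot.pinch_z is the distance from the TCP to the grasp point, in m); z points along the fingers, y is the line along which they close (so a half turn about z gives the same grasp; the last joint's range is limited). The gripper opens to 85 mm and grips with 20 to 120 N. Pads are 22 mm wide; open, the fingers measure 114 mm over their backs; the gripper's body (76 mm by 85 mm) begins 54 mm behind the grasp point. The pads swing forward as they close: fully open they stand 13 mm farther back than shut.
Start: joints at [1.063, 0.087, 1.371, -0, 1.684, -0.103], TCP at [0.217, 0.506, 0.231] pointing down, gripper open.
Joint ranges: [-3.1, 3.1], [-0.76, 2.03], [0.27, 2.55], [-1.08, 4.22], [0.17, 2.65], [-2.57, 2.57]. Speed limits (rad/s): [2.79, 2.79, 3.14, 3.14, 3.14, 3.14].

## Interface

Orientations are given as a rotation vector (axis times angle).
In Python, from station import bot gives the robot as it stands.
- The arm moves only by the tool send_rows, never from a script. Its argument "motion" is a list of rows, each a list of 2 entries, a list of its own where there are three numbers: the shift along the tool's x, y, z in shares of 750 mm (1.0 is 750 mm), then the turn about the tool's z in fractions of the full range, 1 being 4 rad. A call has exactly 10 rows; each row is the pose to reach, as a shift and turn from the pose commanded when the call began, along the tool's axes at that moment; what a row does not reach only later rows make up. A row lasts 1/8 s, in which the tool goes at most 62.5 mm and 10.7 degrees, less where a joint would pass 70% of its speed; a pose out of reach is approached as far as the arm can. A call with a gripper value outside its range is refused whole. "hand" is the finger opening in mm, from 0 to 85.4, set as the call begins (left out, the last holds). The fingers move at their own pace and stop on an object; the grip force is fixed at half the most. Time passes only in rows, so rows that repeat a pose let the fingers close, or fill a call up. It gives the time, the measured TCP pose, the force, the opening and the grip force at its end, in the units of the state.
- bot.observe(): the state, without advancing time (a new reading comes with each control period).
- bot.get_image(name): name is "side" or "top"; returns a dict with "frame" (480x640x3 uint8, red, green, blue), "depth" (480x640 float32, m along the optical axis (not along the pixel's ray), 0 where there is no reading), "fx", "fy", "cx", "cy" (pixels), "rvec" (rotation vector, rad) and "tvec" (3), from world to camera coordinates, as OpenCV has them. Camera axes: x right, y down, z forward; pixel columns grow to the right and rows downward; lengths in m; the calibration is good to about 2 mm. A picture is of the moment at which its call begins.
- bot.hand_in(): hands the job in; it is judged then, once.
Trained networks look in the newest picture that a camera, given by its name, has taken for a name from the list of things; names that differ only in an ending like _2 or _b are one class to them, and where a whole thing is asked for, a point or a joint stands for the part that bears it (a point fixed in the world has none). Each returns a list of dicts, best first, with "conf" (0 to 1); they miss things now and then, are a little off and sometimes report something else, mostly with a low value. They report only what shows in the picture. A call takes as long as a camera call. They do not tell look-alikes from the thing itself.
- bot.outline_of(target, camera): "mask" (480x640 bool, what is visible of it) and "box" ([left, top, right, bottom] in pixels, round what is visible of it).
- bot.pinpoint(target, camera): "at" ([column, row] in pixels: a listed point, or the origin of a listed thing).
The state is a dict: "time_s": time; "q": joint angles; "dq": joint speeds; "joint_torque": joint torques, N m; "position": TCP position; "tcp_rot": TCP orientation; "wrist_force": force on the tool from outside, world axes, zero at the start; "moment": the same for the moment, N m; "width": opening from 0.0 (shut) to 1.0 (fully open); "gripper_force": force on a finger pad.
Only numpy, scipy, OpenCV 4.12 (cv2) and the standard library are available. Lean on these libraries where they do the work, as an engineer would, in place of code of your own. Each camera call takes 0.05 s, during which the arm holds its last target. There are 200 camera calls.

## Task

This crate corner hangs on one screw and its stud leans in a little: make it square, ready for the second screw. First push the toggle clamp's handle down until it locks and holds the plate to the bench; then pick up the try square, stand it along the middle of the plate's top and press it into the corner until stock and blade lie tight against plate and stud and the stud stands at a right angle. Finish while holding: keep the square in the gripper, pressed against both timbers, and do not drag the frame or disturb the other things on the bench.

Things in the scene. Friction and masses are not known exactly. Their poses are not given: they have to be found in the camera images.
- clamp_block: Fixed softwood riser block, 60 (x) by 95 (y) by 44 mm high, with a steel toggle clamp on top. Origin: bench level, 2 mm to +y of the block's centre. +y points along the clamp's bar to the timber frame; the handle goes down to the -y side. The bar turns on a pin 65 mm above the bench at y = +20 mm; the foot sits 70 mm along the bar from that pin.
- clamp_bar (a joint): Turn of the clamp's bar (rad): 0 = as found, raised 45 degrees, open; 0.785 = level, closed. The handle drives it through a link (toggle): pushed fully down, the handle goes just over centre, meets a stop and stays locked by itself. Half way it also stays where it is left. A push of 5 to 15 N near the handle's end closes it.
- handle_grip (a point): On the centre line of the clamp's black round handle (18 mm thick, 90 mm long), 21 mm from its outer end. Open: 182 mm above the bench at y = -28 mm of the clamp block, handle rising at 66 degrees towards -y. It swings down in the block's y-z plane, outward to -y: half way about 156 mm up at y = -69 mm; locked about 95 mm up at y = -86 mm, nearly level.
- clamp_foot: Black sprung rubber foot of the clamp, a disc 20 mm across, 16 mm high; origin at its underside. When the clamp is locked it presses the plate's top with about 19 N, 25 mm from the plate's -y end.
- plate: Loose softwood timber on the bench, 320 mm long (its y), 45 mm wide, 45 mm high: the plate of a crate frame. Origin: centre of its underside. Its -y end lies under the clamp's open foot, about 15 mm from the riser block, roughly in line with the clamp; the stud stands at its +y end. Unclamped, it slides under a push of about 4 N.
- stud_lean (a joint): Lean of the stud (rad): 0 = at a right angle to the plate, positive = its top leans inward over the plate (to the plate's -y). As found 0.05 to 0.12. The screw is stiff, so the stud stays where it is pushed; 2 to 3 N at the height of the square's blade tip turns it, but over some 20 N low down can push it past square.
- stud: Upright softwood stud, 45 by 45 mm, top 247 mm above the bench, half-lapped to the plate's +y end on one screw. Origin: on the screw, 22.5 mm above the bench, 137.5 mm from the plate's centre; z runs up the stud. Upright, its inner face (to -y) stands 115 mm from the plate's centre; at 0.12 rad lean the face at blade tip height is 25 mm further in.
- corner (a point): The inside corner as it will be with the stud upright: on the plate's top face (45 mm above the bench), mid-width, 115 mm towards +y from the plate's centre. Its axes are the plate's.
- square: Carpenter's try square, about 0.3 kg, standing on its wooden stock: 150 mm long (y), 24 mm thick (x), 32 mm high. Steel blade 4 mm thick, 38 mm wide, flush with the stock's +y end (heel), up to 190 mm above the underside. Origin: centre of the stock's underside. Working faces: the underside and the heel-side edge (y = +75 mm). It goes on the plate heel towards the stud, axes as the plate's.
- square_grip (a point): Good place to hold the square: on the stock, 25 mm from its middle on the side away from the blade, 20 mm above the underside (12 mm below the stock's top); fingers close along the square's x across 24 mm.
- square_heel (a point): The square's outer corner: underside of the stock, at the heel end, mid-thickness. It comes to the corner point when the job is done.
- paint_jar: Bystander: green paint jar with a white lid, 64 mm across, 80 mm high, loose. Origin under its centre. The jar and the square swap sides of the bench from run to run.
- hammer: Bystander: hammer with wooden handle, 260 mm long, lying in front of the frame. Origin under its centre.
- glue: Bystander: white glue bottle 54 mm across, 170 mm high, behind the frame.
- tape: Bystander: tape measure, 68 x 34 x 62 mm high, to the left of the frame.
- screws: Bystander: grey tub of screws, 100 x 140 x 40 mm high, behind the frame.
There are look-alikes about, which are no part of the job. Of the things shaped like the square, the wooden one is meant. Leave any purple look-alike of the clamp_block alone.

How it is judged:
On the way, in this order (a step that is already met when the one before it is completed fails the run):
1. the clamp is locked down on the plate (value of joint clamp_bar above 0.75 rad and height (world z) of handle_grip below 0.105 m and contact force between clamp_foot and plate above 12 N and contact force between the fingers and square below 0.5 N), for 0.2 s.
2. the square, in the gripper, is pressed into the corner against both timbers (contact force between square and plate above 2 N and contact force between square and stud above 2 N and contact force between the fingers and square above 5 N and angle between the z axis of square and the z axis of stud, either way round below 0.02 rad), for 0.2 s.
At the end, for the whole second after the job is handed in: Clamp locked (handle level, foot over 12 N on the plate). The gripped square presses plate and stud with over 2 N each, flat on both within 0.02 rad, along the plate within 0.1 rad, heel within 18 mm of the corner; stud within 0.02 rad of a right angle; all still for the last second (all of step 2 and value of joint clamp_bar above 0.75 rad and height (world z) of handle_grip below 0.105 m and contact force between clamp_foot and plate above 12 N and value of joint stud_lean between -0.02 and 0.02 rad and angle between the z axis of square and the z axis of plate, either way round below 0.02 rad and angle between the y axis of square and the y axis of plate, either way round below 0.1 rad and distance between square_heel and corner below 0.018 m and linear speed of each of square, plate below 0.01 m/s); the arm keeps its last pose, push and grip.
It fails at once if the frame was dragged more than 15 mm (distance of plate from where it was at the start of the episode above 0.015 m).
It fails at once if a bystander was disturbed (distance of any of paint_jar, hammer, glue, tape, screws from where it was at the start of the episode above 0.03 m).
It fails at once if the square was knocked over (angle between square's own z axis and vertical above 0.6 rad).
It also fails if it takes over 58 s, if anything falls off the work surface, if the arm or the gripper's body presses on something with over 40 N, if the wrist force passes 120 N, or if a joint passes its speed limit or range.

## Working session

There is one attempt and no reset: what is moved stays moved. The work goes in short steps, Python scripts to look and compute and a tool call to move; the robot and the scene stay as the last step left them, time stands still between calls to the robot, and variables do not carry over. Pictures are saved under pics/ and viewed, at most 10 in all, crops included, and the job is handed in when it is done.

Besides the shell and the picture viewer there is one more tool, called after ">>>" as a command line: name --argument value ..., lists and objects as JSON in quotes. send_rows: Moves the arm, as the interface text tells. Its arguments: {"type":"object","properties":{"motion":{"type":"array"},"hand":{"type":"number"}},"required":["motion"]}

```bash
mkdir -p pics
cat > h.py <<'E'
import numpy as np,cv2
from station import bot
def cam(n):
    d=bot.get_image(n); R=cv2.Rodrigues(np.array(d["rvec"],float))[0]; d["R"]=R; d["t"]=np.array(d["tvec"],float).ravel(); return d
def ray(d,p):
    v=np.array([(p[0]-d["cx"])/d["fx"],(p[1]-d["cy"])/d["fy"],1.]); return -d["R"].T@d["t"], d["R"].T@v
def atz(d,p,z):
    o,v=ray(d,p); return o+v*(z-o[2])/v[2]
def tri(d1,p1,d2,p2):
    o1,v1=ray(d1,p1);o2,v2=ray(d2,p2)
    s=np.linalg.lstsq(np.c_[v1,-v2],o2-o1,rcond=None)[0]
    a=o1+s[0]*v1;b=o2+s[1]*v2
    return (a+b)/2,np.linalg.norm(a-b)
def cloud(d):
    z=d["depth"];v,u=np.mgrid[:480,:640]
    P=np.stack([(u-d["cx"])/d["fx"]*z,(v-d["cy"])/d["fy"]*z,z],-1)
    return (P-d["t"])@d["R"]
E
python3 - <<'E'
from h import *
np.set_printoptions(precision=4,suppress=True)
D={}
for n in("top","side"):
    D[n]=cam(n); cv2.imwrite(f"pics/{n}0.png",D[n]["frame"][...,::-1]); print(n,"cam at",ray(D[n],(320,240))[0])
for t in "clamp_block handle_grip clamp_foot plate stud square square_grip square_heel corner paint_jar hammer glue tape screws".split():
    for n in D:
        print(t,n,[(np.round(r["at"],1).tolist(),round(r["conf"],2)) for r in bot.pinpoint(t,n)[:3]])
E
```

```text
top cam at [0.4063 0.0486 1.5624]
side cam at [0.2315 1.0596 1.167 ]
clamp_block top [([470.4, 185.4], 0.86), ([389.9, 218.6], 0.75)]
clamp_block side [([284.9, 171.9], 0.91), ([303.6, 228.5], 0.86)]
handle_grip top [([503.6, 167.0], 0.57), ([409.1, 210.4], 0.44)]
handle_grip side [([304.3, 167.0], 0.7), ([285.7, 118.0], 0.51)]
clamp_foot top [([447.3, 172.4], 0.56), ([358.3, 217.0], 0.44)]
clamp_foot side [([296.1, 222.7], 0.61), ([381.2, 201.4], 0.61), ([277.6, 163.8], 0.47)]
plate top [([302.0, 226.6], 0.95)]
plate side [([290.5, 285.9], 0.9), ([385.4, 220.1], 0.54)]
stud top [([253.0, 229.8], 0.8)]
stud side [([276.0, 324.1], 0.73)]
square top [([454.6, 350.1], 0.58)]
square side [([379.9, 200.4], 0.73), ([430.2, 204.0], 0.71), ([296.6, 221.5], 0.7)]
square_grip top [([461.5, 288.8], 0.76), ([450.3, 359.6], 0.57), ([447.4, 293.6], 0.54)]
square_grip side [([437.4, 205.4], 0.96), ([378.5, 189.1], 0.89)]
square_heel top [([422.7, 304.5], 0.71), ([474.7, 329.0], 0.68)]
square_heel side [([413.4, 187.2], 0.92), ([384.4, 216.5], 0.91)]
corner top [([260.2, 230.8], 0.68), ([448.2, 291.9], 0.63)]
corner side [([278.2, 311.2], 0.82)]
paint_jar top [([241.6, 294.2], 0.62)]
paint_jar side [([339.8, 351.8], 0.78)]
hammer top [([344.5, 272.1], 0.55)]
hammer side [([347.2, 261.5], 0.74)]
glue top [([406.7, 164.2], 0.89)]
glue side [([256.3, 209.0], 0.91), ([211.9, 245.4], 0.73), ([345.8, 260.8], 0.5)]
tape top [([184.3, 248.7], 0.73)]
tape side [([269.2, 403.6], 0.65), ([302.6, 167.5], 0.2)]
screws top [([334.7, 142.7], 0.7)]
screws side [([211.6, 246.0], 0.91)]
```

View pics/top0.png

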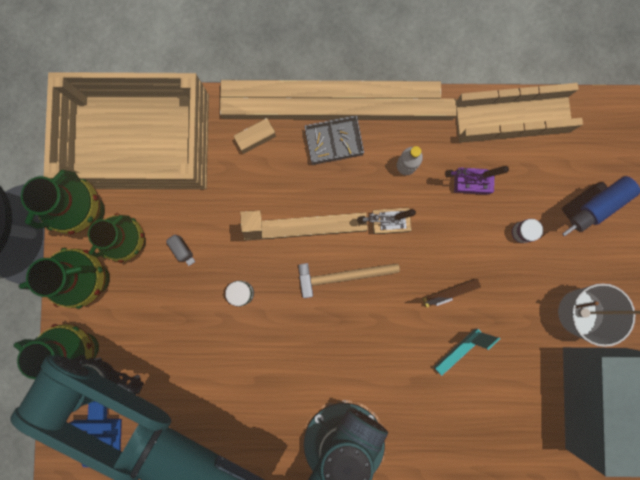

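View pics/side0.png

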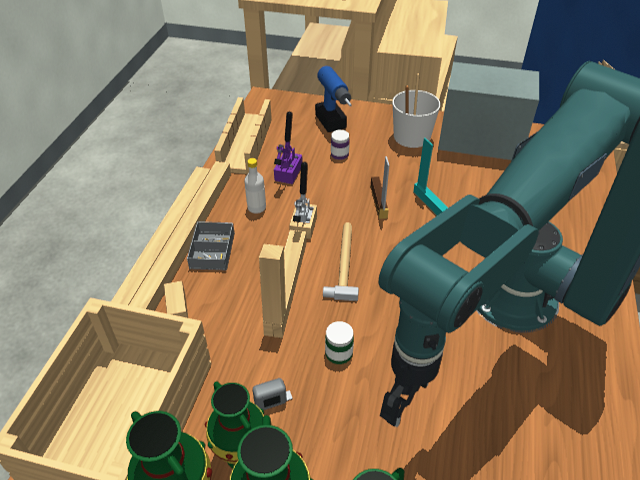

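The top view shows the frame: plate (260–370, 225), stud (251, 225) and clamp (390, 218). The wooden square is at (450, 293) top and (381, 200) side. The purple clamp (475, 181) and teal square (465, 350) are decoys. Image right is world −y. Next I'll measure with depth.

Run:
```python
from h import *
np.set_printoptions(precision=4,suppress=True)
T=cam("top");S=cam("side")
for n,a,b in [("grip",(461.5,288.8),(378.5,189.1)),("heel",(422.7,304.5),(384.4,216.5)),("handle",(409.1,210.4),(304.3,167.0)),("block",(389.9,218.6),(303.6,228.5)),("foot",(358.3,217),(296.1,222.7)),("plate",(302,226.6),(290.5,285.9)),("corner",(260.2,230.8),(278.2,311.2)),("stud",(253,229.8),(276,324.1)),("jar",(241.6,294.2),(339.8,351.8)),("hammer",(344.5,272.1),(347.2,261.5))]:
    print(n,*tri(T,a,S,b))
CT=cloud(T);CS=cloud(S)
def rect(P,lab):
    if len(P)<10: print(lab,"few",len(P));return
    r=cv2.minAreaRect((P[:,:2]*1000).astype(np.float32)); print(lab,len(P),np.round(r[0],1),np.round(r[1],1),round(r[2],2),"z",np.percentile(P[:,2],[5,50,95]))
def sel(C,box,z0,z1):
    l,t,r,b=box; P=C[t:b,l:r].reshape(-1,3); return P[(P[:,2]>z0)&(P[:,2]<z1)]
# plate top
rect(sel(CT,(262,200,365,250),.038,.052),"plate top T")
rect(sel(CS,(270,215,310,340),.038,.052),"plate S")
rect(sel(CT,(235,200,268,250),.225,.27),"studtop T")
rect(sel(CS,(250,235,300,345),.235,.26),"studtop S")
for n,C,b in(("T",CT,(405,270,490,315)),("S",CS,(365,150,395,225))):
    rect(sel(C,b,.024,.040),"stock "+n); rect(sel(C,b,.06,.2),"blade "+n); rect(sel(C,b,.175,.2),"bladetip "+n)
rect(sel(CT,(370,195,420,240),.14,.25),"handle T")
rect(sel(CS,(295,155,312,200),.14,.25),"handle S")
rect(sel(CT,(370,195,420,240),.036,.05),"block T")
P=sel(CT,(370,195,420,240),.1,.25);print(P[np.argsort(P[:,2])][::8])
o=bot.observe();print(o["position"],cv2.Rodrigues(np.array(o["tcp_rot"]))[0],bot.pinch_z)
k=lambda d,b:cv2.resize(d["frame"][b[1]:b[3],b[0]:b[2],::-1],None,fx=6,fy=6,interpolation=cv2.INTER_CUBIC)
a=k(T,(400,265,500,315));b=k(S,(360,145,425,235));c=k(T,(350,195,420,240))
im=np.zeros((600,800,3),np.uint8);im[:300,:600]=a;im[300:570,:420]=c;b=cv2.resize(b,(200,277));im[300:577,500:700]=b
cv2.imwrite("pics/crop.png",im)
```

```text
grip [ 0.3989 -0.3044  0.0182] 0.0026950654895071054
heel [ 0.3603 -0.2045  0.0067] 0.003290264091739421
handle [ 0.5803 -0.1457  0.187 ] 0.006153993919206793
block [ 0.5821 -0.1228 -0.0149] 0.009649480845394472
foot [ 0.5744 -0.032   0.0923] 0.007675575596091218
plate [0.5546 0.1117 0.0089] 0.013981659452362237
corner [0.5462 0.2197 0.0404] 0.0013418156455865147
stud [0.5487 0.2409 0.0168] 0.005708722519863294
jar [0.3831 0.2706 0.003 ] 0.0010538871180474048
hammer [ 0.4339 -0.0009  0.0136] 0.016412934154668678
plate top T 1677 [560.7  83. ] [ 46.2 268.1] 4.77 z [0.0402 0.0456 0.0505]
plate S 1140 [556.7  72.3] [ 55.6 386.6] 7.23 z [0.0395 0.044  0.0487]
studtop T 422 [549.3 218.9] [45.8 44.7] 4.57 z [0.2399 0.2458 0.2506]
studtop S 382 [550.6 219.6] [45.5 51.1] 4.78 z [0.2373 0.2441 0.2477]
stock T 453 [ 389.6 -275.4] [ 24.3 151.6] 20.33 z [0.0262 0.0317 0.0378]
blade T 116 [ 370.5 -223.1] [ 4.5 38.8] 20.45 z [0.0747 0.1486 0.1918]
bladetip T 40 [ 370.4 -223.1] [ 4.4 37.8] 20.45 z [0.1782 0.1894 0.1947]
stock S 266 [ 391.5 -274.9] [ 26.  162.8] 20.0 z [0.0263 0.0308 0.0359]
blade S
[... 707 characters left out ...]
754 -0.0668  0.1386]
 [ 0.5753 -0.0691  0.1396]
 [ 0.5703 -0.0642  0.1409]
 [ 0.5705 -0.1221  0.1418]
 [ 0.5651 -0.0615  0.1435]
 [ 0.5673 -0.0686  0.1457]
 [ 0.577  -0.1238  0.1482]
 [ 0.5691 -0.1279  0.1539]
 [ 0.5829 -0.1297  0.1594]
 [ 0.5705 -0.1315  0.163 ]
 [ 0.5676 -0.1403  0.1683]
 [ 0.5694 -0.1374  0.1725]
 [ 0.5782 -0.1343  0.1785]
 [ 0.5708 -0.1386  0.1814]
 [ 0.5795 -0.1378  0.1876]
 [ 0.5765 -0.1394  0.1927]
 [ 0.5715 -0.1391  0.1949]
 [ 0.5713 -0.1435  0.1969]
 [ 0.5828 -0.1432  0.1989]
 [ 0.5826 -0.1523  0.2007]
 [ 0.58   -0.1543  0.2026]
 [ 0.5749 -0.1468  0.2061]]
[0.2166 0.5056 0.2313] [[-0.9192  0.3938  0.    ]
 [ 0.3938  0.9192  0.0001]
 [ 0.      0.0001 -1.    ]] 0.0187
```

View pics/crop.png

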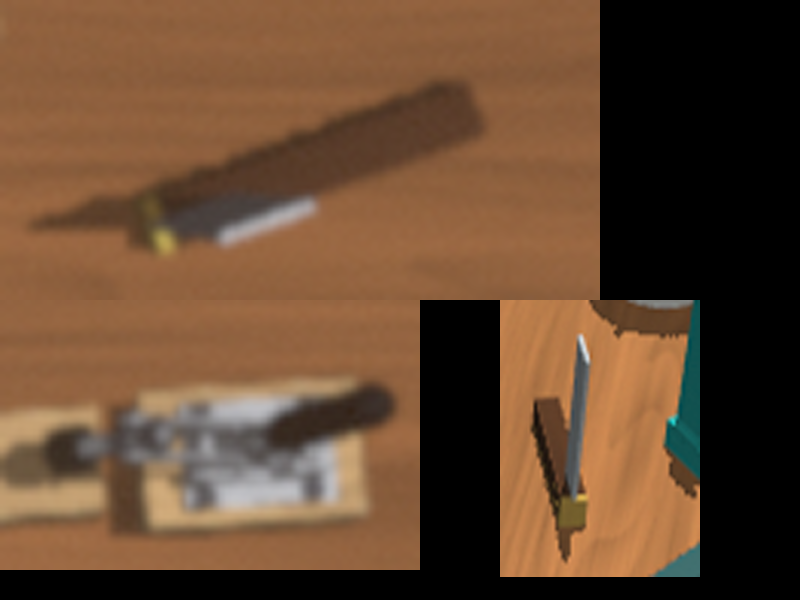

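The crop confirms the wooden square stands free, with its brass heel to +y and yaw about 20°. The clamp handle rises at the −y end of its block. I'm moving to the clamp with the fingers closed.

Careful with the scale: shifts go in shares of 750 mm and turns go in shares of 4 rad. That gives: -475 mm / 750 = -0.6333, -350 mm / 750 = -0.4667, 1.087 rad / 4 = 0.2718.

>>> send_rows --motion '[[[-0.0533,-0.04,0],0.025],[[-0.1267,-0.0933,0],0.05],[[-0.1893,-0.14,0],0.0775],[[-0.2533,-0.1867,0],0.1075],[[-0.316,-0.2333,0],0.135],[[-0.38,-0.28,0],0.1625],[[-0.4427,-0.3267,0],0.19],[[-0.5067,-0.3733,0],0.2175],[[-0.5693,-0.42,0],0.245],[[-0.6333,-0.4667,0],0.2718]]' --hand 0

```text
time_s: 2.85
position: [0.5162, -0.005, 0.2316]
tcp_rot: [2.136, 2.303, 0.002]
wrist_force: [1.1, 0.9, -0.5]
width: 0.003
gripper_force: 0.0
```

```bash
cat > tgt.py <<'E'
from h import *
np.set_printoptions(precision=1,suppress=True)
def axes():
    o=bot.observe(); return np.array(o["position"])*1000, cv2.Rodrigues(np.array(o["tcp_rot"]))[0], o
def to(ws):
    p,R,o=axes(); print("p",p,"heading",np.degrees(np.arctan2(R[1,0],R[0,0])),"F",np.array(o["wrist_force"]),"w",o["width"],"g",o["gripper_force"],"t",o["time_s"])
    for w in ws: print(w, (np.array(w)-p)@R)
a=.0785
def blk(y,z,x=0): return [575+x*np.cos(a)-y*np.sin(a), -117.3+y*np.cos(a)+x*np.sin(a), z]
E
python3 -c "
from tgt import *
to([blk(12,215),blk(12,186)]+[blk(*q) for q in [(-8.8,185.7),(-29.9,179.7),(-53.1,164.2),(-69.6,141.8),(-76,122),(-78,104)]])"
```

```text
p [516.2  -5.  231.6] heading 94.31227140617811 F [ 1.1  0.9 -0.5] w 0.002563203886187948 g 0.0 t 2.85
[np.float64(574.0589671752032), np.float64(-105.33695451723706), 215] [-104.4   50.2   16.7]
[np.float64(574.0589671752032), np.float64(-105.33695451723706), 186] [-104.4   50.1   45.7]
[np.float64(575.6900907381844), np.float64(-126.07290002069283), 185.7] [-125.2   50.2   45.9]
[np.float64(577.3447401217855), np.float64(-147.10792166121766), 179.7] [-146.3   50.3   51.9]
[np.float64(579.1640702497261), np.float64(-170.23647626122602), 164.2] [-169.5   50.3   67.4]
[np.float64(580.4579903838219), np.float64(-186.68566380002505), 141.8] [-186.    50.3   89.8]
[np.float64(580.9598745570469), np.float64(-193.0659547241653), 122] [-192.4   50.3  109.6]
[np.float64(581.1167133611797), np.float64(-195.0597956379591), 104] [-194.4   50.3  127.6]
```

Scaled: -146 mm / 750 = -0.1947, -125 mm / 750 = -0.1667.

>>> send_rows --motion '[[[-0.0533,0.0267,0],0],[[-0.1067,0.06,0],0],[[-0.1333,0.0667,0.02],0],[[-0.1387,0.0667,0.0467],0],[[-0.144,0.0667,0.0613],0],[[-0.1547,0.0667,0.0613],0],[[-0.1667,0.0667,0.0613],0],[[-0.176,0.0667,0.0627],0],[[-0.1853,0.0667,0.0653],0],[[-0.1947,0.0667,0.0693],0]]'

```text
time_s: 4.1
position: [0.5773, -0.1452, 0.1805]
tcp_rot: [2.13, 2.306, 0.002]
wrist_force: [-0.6, 0.8, 4.4]
width: 0.002
gripper_force: 1.7
```

Scaled: 76 mm / 750 = 0.1013, 68 mm / 750 = 0.0907.

>>> send_rows --motion '[[[-0.0107,0,0.0067],0],[[-0.0213,0,0.0133],0],[[-0.0307,0,0.0213],0],[[-0.0387,0,0.0307],0],[[-0.0467,0,0.0413],0],[[-0.0533,0,0.052],0],[[-0.0573,0,0.064],0],[[-0.0613,0,0.0773],0],[[-0.064,0,0.0907],0],[[-0.0667,0,0.1013],0]]'

```text
time_s: 5.35
position: [0.5807, -0.1949, 0.1022]
tcp_rot: [-2.132, -2.307, -0.0]
wrist_force: [-1.4, 1.7, 11.1]
width: -0.001
gripper_force: 6.1
```

```bash
python3 -c "
from tgt import *
to([])
d=cam('side'); cv2.imwrite('pics/cl.png',cv2.resize(d['frame'][120:300,200:420,::-1],None,fx=3,fy=3))"
```

```text
p [ 580.7 -194.9  102.2] heading 94.51447387466189 F [-1.4  1.7 11.1] w -0.0009293981594816959 g 6.128595918416977 t 5.35
```

View pics/cl.png

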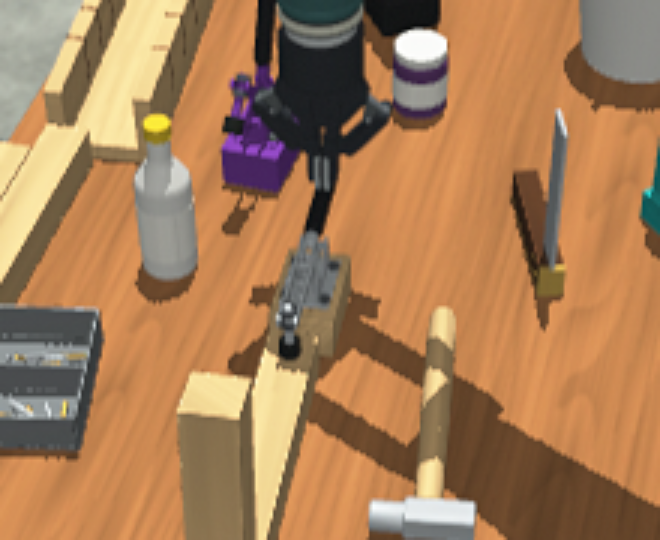

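The foot (290, 345 in the crop) is down on the plate and the fingers rest on the level handle. I'll press a little further to meet the stop, then lift off.

Scaled: 8 mm / 750 = 0.0107, 7 mm / 750 = 0.0093.

>>> send_rows --motion '[[[0,0,0.0027],0],[[0,0,0.0053],0],[[0,0,0.008],0],[[0,0,0.0093],0],[[0,0,0.0107],0],[[0,0,0.0107],0],[[0,0,0.0107],0],[[0,0,0.0107],0],[[0,0,0.0107],0],[[0,0,0.0107],0]]'

```text
time_s: 6.65
position: [0.581, -0.1953, 0.1002]
tcp_rot: [2.13, 2.305, 0.0]
wrist_force: [-8.6, 1.8, 19.5]
width: -0.0
gripper_force: 9.4
```

Scaled: -190 mm / 750 = -0.2533, -100 mm / 750 = -0.1333, -0.277 rad / 4 = -0.0693.

>>> send_rows --motion '[[[0,0,-0.04],0],[[0,0,-0.1133],0],[[0,0,-0.1667],0],[[-0.016,-0.04,-0.1667],-0.0125],[[-0.036,-0.0867,-0.1667],-0.025],[[-0.06,-0.1333,-0.1667],-0.0375],[[-0.0827,-0.18,-0.1667],-0.05],[[-0.104,-0.22,-0.1667],-0.0625],[[-0.1187,-0.2533,-0.1667],-0.0693],[[-0.1187,-0.2533,-0.1667],-0.0693]]' --hand 60

```text
time_s: 7.9
position: [0.3973, -0.299, 0.2196]
tcp_rot: [-1.796, -2.577, -0.001]
wrist_force: [0.2, -0.2, 0.1]
width: 0.701
gripper_force: 0.0
```

Run:
```python
from tgt import *
np.set_printoptions(precision=2,suppress=True)
T=cam("top");S=cam("side")
def rect(C,b,z0,z1,lab):
    l,t,r,bb=b;P=C[t:bb,l:r].reshape(-1,3);P=P[(P[:,2]>z0)&(P[:,2]<z1)]
    if len(P)>10:
        q=cv2.minAreaRect((P[:,:2]*1000).astype(np.float32));print(lab,len(P),np.round(q[0],1),np.round(q[1],1),round(q[2],2),np.median(P[:,2]))
rect(cloud(S),(365,150,395,225),.024,.04,"stock S");rect(cloud(T),(262,200,365,250),.038,.052,"plate T")
C=cloud(T);rect(C,(235,200,268,250),.225,.27,"studtop")
rect(C,(370,190,450,240),.085,.13,"handle")
to([[399,-298.6,6]])
```

```text
stock S 271 [ 392.3 -275.7] [ 26.4 162.5] 20.69 0.031297718502712096
plate T 1666 [560.9  83.3] [ 46.2 267.8] 4.81 0.045334819727151046
studtop 418 [549.3 219. ] [45.6 44.9] 4.78 0.2457230583159385
handle 385 [ 575.9 -141.4] [ 21.6 163.5] 3.18 0.09906751942930762
p [ 398.64 -298.2   219.76] heading 110.3667358263859 F [ 0.62 -0.84  0.52] w 0.7010988107669863 g 0.0 t 8.0
[399, -298.6, 6] [ -0.63   0.04 213.76]
```

Scaled: 216 mm / 750 = 0.288, 210 mm / 750 = 0.28.

>>> send_rows --motion '[[[0,0,0.0467],0],[[0,0,0.1067],0],[[0,0,0.1667],0],[[0,0,0.2133],0],[[0,0,0.2467],0],[[0,0,0.2667],0],[[0,0,0.28],0],[[0,0,0.288],0],[[0,0,0.288],0],[[0,0,0.288],0]]'

```text
time_s: 9.25
position: [0.3988, -0.2989, 0.0052]
tcp_rot: [1.792, 2.578, -0.0]
wrist_force: [0.1, 0.2, 0.0]
width: 0.701
gripper_force: 0.0
```

>>> send_rows --motion '[[[0,0,0],0],[[0,0,0],0],[[0,0,0],0],[[0,0,0],0],[[0,0,0],0],[[0,0,0],0],[[0,0,0],0],[[0,0,0],0],[[0,0,0],0],[[0,0,0],0]]' --hand 10

```text
time_s: 10.5
position: [0.3986, -0.2988, 0.0049]
tcp_rot: [1.792, 2.579, -0.001]
wrist_force: [-0.3, 0.1, 5.2]
width: 0.271
gripper_force: 61.2
```

Scaled: 150 mm / 750 = 0.2, -140 mm / 750 = -0.1867, 0.16 rad / 4 = 0.04.

>>> send_rows --motion '[[[0,0,-0.02],0],[[0,0,-0.0667],0],[[0,0,-0.1267],0],[[0,0,-0.18],0],[[0.02,0.02,-0.1867],0.005],[[0.0533,0.0507,-0.1867],0.0125],[[0.0907,0.0867,-0.1867],0.02],[[0.1307,0.124,-0.1867],0.0275],[[0.1667,0.16,-0.1867],0.035],[[0.2,0.1907,-0.1867],0.04]]'

```text
time_s: 11.75
position: [0.4798, -0.1062, 0.1437]
tcp_rot: [-1.992, -2.427, 0.0]
wrist_force: [0.1, 0.1, -3.2]
width: 0.267
gripper_force: 60.3
```

Run:
```python
from tgt import *
to([[561.3,78,144],[561.3,78,52]])
S=cam("side");C=cloud(S);T=cam("top");CT=cloud(T)
u=np.array([-.0838,.9965])
for nm,C,b in(("S",C,(255,225,310,345)),("T",CT,(235,195,375,250))):
    P=C[b[1]:b[3],b[0]:b[2]].reshape(-1,3)*1000
    s=(P[:,:2]-[560.9,83.3])@u; l=(P[:,:2]-[560.9,83.3])@np.array([u[1],-u[0]])
    k=(abs(l)<40)&(P[:,2]>8)
    for z in range(10,255,15):
        m=k&(abs(P[:,2]-z)<7)
        if m.sum()>5: print(nm,z,m.sum(),"s",np.percentile(s[m],[1,50,99]),"l",np.percentile(l[m],[1,99]))
```

```text
p [ 479.8 -106.2  143.7] heading 101.221198392634 F [ 0.1  0.1 -3.2] w 0.26711677950755575 g 60.27052044868469 t 11.75
[561.3, 78, 144] [164.8 115.8  -0.2]
[561.3, 78, 52] [164.7 115.9  91.8]
S 10 118 s [-158.2  114.2  183.7] l [-25.7  21.6]
S 25 201 s [-160.6   75.1  183.8] l [-25.5  24.7]
S 40 924 s [-160.2  -26.7  182.1] l [-22.9  24.2]
S 55 177 s [-128.8  137.1  180.5] l [-21.3  22.3]
S 70 112 s [-111.5  174.9  180.6] l [-21.6  22. ]
S 85 133 s [-111.   172.5  178.2] l [-21.6  22.8]
S 100 104 s [-106.   171.8  177.2] l [-21.4  23.1]
S 115 105 s [134.8 170.7 176.2] l [-21.2  22.8]
S 130 104 s [129.1 168.8 173.3] l [-21.5  23.6]
S 145 113 s [128.  167.  170.8] l [-21.8  23.3]
S 160 111 s [125.  165.8 170.7] l [-21.6  22.8]
S 175 115 s [120.6 164.2 169.1] l [-21.6  23.5]
S 190 120 s [117.7 163.1 167.7] l [-21.4  23.2]
S 205 122 s [127.6 161.7 166.9] l [-21.7  22.6]
S 220 124 s [124.4 159.5 165.4] l [-21.6  23.8]
S 235 179 s [112.7 156.  162.2] l [-21.5  23.6]
S 250 226 s [117.1 144.5 160.7] l [-20.8  23.3]
T 10 81 s [-156.    13.8  202.4] l [-39.3  38. ]
T 25 73 s [-156.8  -24.2  177.9] l [-26.4  23.2]
T 40 1189 s [-157.1    4.3  133.1] l [-22.8  22.1]
T 55 479 s [-134.2    0.9  143. ] l [-22.9  20.9]
T 70 10 s [-119.   150.   173.1] l [-23.2  -1.3]
T 85 47 s [-152.1 -123.4  173.2] l [-23.    7.7]
T 100 72 s [-153.7 -113.6  159.8] l [-22.5   7.1]
T 115 9 s [131.4 140.  170.1] l [-22.9 -22. ]
T 130 10 s [126.6 148.9 160.2] l [-22.9 -22.1]
T 145 10 s [130.7 140.4 168.2] l [-23.  -22.3]
T 160 13 s [123.8 149.8 165.3] l [-22.8 -22. ]
T 190 14 s [123.3 142.6 161.3] l [-22.9 -21.9]
T 205 8 s [118.  140.7 147.8] l [-22.8 -22.3]
T 220 11 s [124.8 136.9 160.4] l [-23.  -22.2]
T 235 54 s [114.2 126.5 156.7] l [-23.   22.3]
T 250 328 s [114.1 139.  157.9] l [-22.3  21.7]
```

Scaled: 164 mm / 750 = 0.2187, 116 mm / 750 = 0.1547, 0.114 rad / 4 = 0.0285.

>>> send_rows --motion '[[[0.04,0.028,0],0.005],[[0.0907,0.064,0],0.0125],[[0.14,0.0987,0],0.02],[[0.184,0.1293,0],0.025],[[0.2107,0.148,0],0.0285],[[0.2187,0.1547,0.0133],0.0285],[[0.2187,0.1547,0.0467],0.0285],[[0.2187,0.1547,0.08],0.0285],[[0.2187,0.1547,0.1013],0.0285],[[0.2187,0.1547,0.1107],0.0285]]'

```text
time_s: 13.1
position: [0.5609, 0.0747, 0.0596]
tcp_rot: [-2.128, -2.308, 0.003]
wrist_force: [-0.4, 0.7, -3.1]
width: 0.271
gripper_force: 60.3
```

Run:
```python
from tgt import *
to([[561.3,78,50],[558,117.8,50]])
d=cam('side'); cv2.imwrite('pics/pl.png',cv2.resize(d['frame'][200:360,200:400,::-1],None,fx=3.5,fy=3.5))
```

```text
p [560.9  74.7  59.6] heading 94.65403611940201 F [-0.4  0.7 -3.1] w 0.2708530721112048 g 60.26679039001465 t 13.1
[561.3, 78, 50] [3.2 0.7 9.6]
[558, 117.8, 50] [43.2  0.7  9.6]
```

View pics/pl.png

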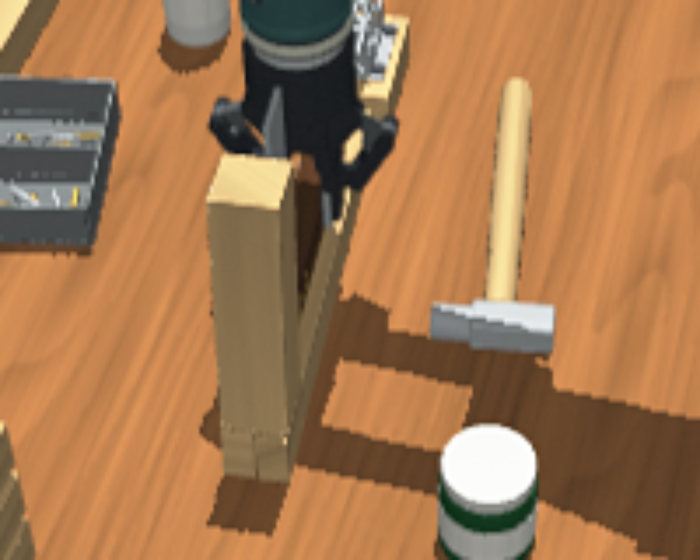

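The square is upright above the plate (stock at 310, 230 in the crop), short of the stud. Next I lower it until it touches the plate.

Scaled: 10 mm / 750 = 0.0133, 9 mm / 750 = 0.012.

>>> send_rows --motion '[[[0.0013,0,0.004],0],[[0.0027,0,0.008],0],[[0.0027,0.0013,0.0107],0],[[0.0027,0.0013,0.012],0],[[0.0027,0.0013,0.0133],0],[[0.0027,0.0013,0.0133],0],[[0.0027,0.0013,0.0133],0],[[0.0027,0.0013,0.0133],0],[[0.0027,0.0013,0.0133],0],[[0.0027,0.0013,0.0133],0]]'

```text
time_s: 14.4
position: [0.5628, 0.0776, 0.0514]
tcp_rot: [2.129, 2.311, 0.0]
wrist_force: [0.0, 0.6, -3.3]
width: 0.268
gripper_force: 60.3
```

Scaled: 3.5 mm / 750 = 0.0047, 3 mm / 750 = 0.004.

>>> send_rows --motion '[[[0,0,0.0013],0],[[0,0,0.0027],0],[[0,0,0.0033],0],[[0,0,0.004],0],[[0,0,0.004],0],[[0,0,0.0047],0],[[0,0,0.0047],0],[[0,0,0.0047],0],[[0,0,0.0047],0],[[0,0,0.0047],0]]'

```text
time_s: 15.65
position: [0.5629, 0.0776, 0.0499]
tcp_rot: [2.128, 2.31, 0.001]
wrist_force: [-4.3, -0.6, 8.2]
width: 0.267
gripper_force: 61.8
```

>>> send_rows --motion '[[[0.004,0,-0.0007],0],[[0.008,0,-0.0007],0],[[0.012,0,-0.0007],0],[[0.016,0,-0.0007],0],[[0.02,0,-0.0007],0],[[0.024,0,-0.0007],0],[[0.028,0,-0.0007],0],[[0.032,0,-0.0007],0],[[0.036,0,-0.0007],0],[[0.04,0,-0.0007],0]]'

```text
time_s: 16.9
position: [0.5623, 0.1057, 0.05]
tcp_rot: [2.126, 2.306, 0.001]
wrist_force: [0.6, -7.7, 4.7]
width: 0.269
gripper_force: 61.3
```

>>> send_rows --motion '[[[0.0013,0,0],0],[[0.0027,0,0],0],[[0.004,0,0],0],[[0.0053,0,0],0],[[0.0067,0,0],0],[[0.008,0,0],0],[[0.0093,0,0],0],[[0.0107,0,0],0],[[0.0107,0,0],0],[[0.0107,0,0],0]]'

```text
time_s: 18.15
position: [0.5616, 0.1138, 0.05]
tcp_rot: [2.126, 2.306, 0.002]
wrist_force: [0.5, -5.8, 5.7]
width: 0.264
gripper_force: 61.3
```

```bash
cat > lean.py <<'E'
from tgt import *
np.set_printoptions(precision=4,suppress=True)
S=cam("side");C=cloud(S);to([])
u=np.array([-.0838,.9965])
P=C[225:345,255:310].reshape(-1,3)*1000
s=(P[:,:2]-[560.9,83.3])@u; l=(P[:,:2]-[560.9,83.3])@np.array([u[1],-u[0]])
# outer face: points near max s per height
k=(abs(l)<18)&(P[:,2]>60)&(P[:,2]<235)&(s>140)
z=P[k,2];f=s[k]
for _ in range(4):
    c=np.polyfit(z,f,1);r=f-np.polyval(c,z);m=abs(r)<2.5*r.std();z,f=z[m],f[m]
print("lean",-c[0],"outer s at z22.5",np.polyval(c,22.5),len(z),r.std())
E
python3 lean.py
```

```text
p [561.5782 113.8181  49.9766] heading 94.66036628887689 F [ 0.408  -6.2376  5.6169] w 0.2732846828478959 g 61.32296562194824 t 18.2
lean 0.03166527883721796 outer s at z22.5 180.32780390083693 827 1.589388280695613
```

Scaled: 4 mm / 750 = 0.0053, 2.5 mm / 750 = 0.0033.

>>> send_rows --motion '[[[0.0007,0,0],0],[[0.0013,0,0],0],[[0.002,0,0],0],[[0.0027,0,0],0],[[0.0033,0,0],0],[[0.004,0,0],0],[[0.0047,0,0],0],[[0.0053,0,0],0],[[0.0053,0,0],0],[[0.0053,0,0],0]]'

```text
time_s: 19.45
position: [0.5612, 0.1177, 0.0499]
tcp_rot: [2.126, 2.306, 0.002]
wrist_force: [0.4, -6.0, 5.4]
width: 0.269
gripper_force: 61.3
```

```bash
python3 lean.py
```

```text
p [561.2591 117.7775  49.9771] heading 94.65908655500193 F [ 1.2487 -6.2714  4.7049] w 0.26639910307585224 g 61.32952094078064 t 19.5
lean 0.01663732313762727 outer s at z22.5 180.82591333066893 808 1.590462841217257
```

Scaled: 3 mm / 750 = 0.004, 2.5 mm / 750 = 0.0033.

>>> send_rows --motion '[[[0.0007,0,0],0],[[0.0013,0,0],0],[[0.002,0,0],0],[[0.0027,0,0],0],[[0.0033,0,0],0],[[0.004,0,0],0],[[0.004,0,0],0],[[0.004,0,0],0],[[0.004,0,0],0],[[0.004,0,0],0]]'

```text
time_s: 20.75
position: [0.561, 0.1207, 0.05]
tcp_rot: [2.126, 2.306, 0.002]
wrist_force: [0.2, -6.5, 5.6]
width: 0.276
gripper_force: 61.3
```

```bash
python3 lean.py
```

```text
p [561.0248 120.6858  49.9855] heading 94.65414431155558 F [ 0.7353 -6.5364  5.2955] w 0.2694662906469691 g 61.32968187332153 t 20.8
lean 0.00010881550700689704 outer s at z22.5 180.52955024911526 802 1.5262277418276076
```

Scaled: 1.5 mm / 750 = 0.002, 1 mm / 750 = 0.0013.

>>> send_rows --motion '[[[0.0007,0,0],0],[[0.0013,0,0],0],[[0.0013,0,0],0],[[0.002,0,0],0],[[0.002,0,0],0],[[0.002,0,0],0],[[0.002,0,0],0],[[0.002,0,0],0],[[0.002,0,0],0],[[0.002,0,0],0]]'

```text
time_s: 22.05
position: [0.561, 0.1207, 0.05]
tcp_rot: [2.125, 2.304, -0.001]
wrist_force: [0.7, -11.4, 5.4]
width: 0.27
gripper_force: 61.4
```

```bash
python3 lean.py
python3 - <<'E'
from h import *
d=bot.get_image('side'); cv2.imwrite('pics/f1.png',cv2.resize(d['frame'][200:350,220:360,::-1],None,fx=4,fy=4))
E
```

```text
p [561.0072 120.6936  49.9658] heading 94.63716300839286 F [  1.22   -10.3154   5.7649] w 0.2709192879907657 g 61.415780782699585 t 22.1
lean -0.0003364484614029746 outer s at z22.5 180.4424723424326 790 1.5954613397199267
```

View pics/f1.png

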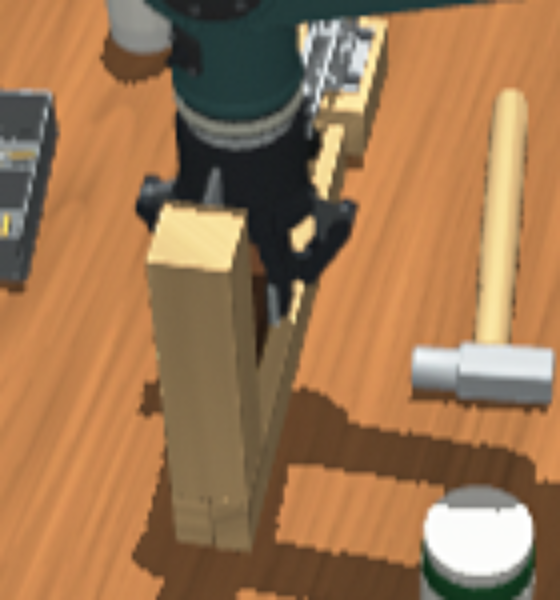

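The push force rose from 6.5 to 11 N with no further travel and the measured lean is about 0, so the blade is flush with the stud (crop: stud at 200, 380 stands upright against it). One small extra press for margin, then I hand in.

Scaled: 0.5 mm / 750 = 0.0007, 0.4 mm / 750 = 0.0005.

>>> send_rows --motion '[[[0.0004,0,0.0003],0],[[0.0007,0,0.0005],0],[[0.0007,0,0.0005],0],[[0.0007,0,0.0005],0],[[0.0007,0,0.0005],0],[[0.0007,0,0.0005],0],[[0.0007,0,0.0005],0],[[0.0007,0,0.0005],0],[[0.0007,0,0.0005],0],[[0.0007,0,0.0005],0]]'

```text
time_s: 23.4
position: [0.561, 0.1207, 0.05]
tcp_rot: [2.125, 2.304, -0.002]
wrist_force: [0.1, -11.5, 7.3]
width: 0.266
gripper_force: 61.6
```

```bash
python3 lean.py && python3 -c "
from station import bot
print(bot.hand_in())"
```

```text
p [560.9933 120.6784  49.9491] heading 94.6300248793454 F [  0.0863 -12.253    7.1239] w 0.269793361610425 g 61.62840485572815 t 23.45
lean -0.0004649117287475531 outer s at z22.5 180.403597429058 802 1.5414472453539698
the job is handed in; nothing more can be done
None
```

I handed the job in at about 23 s of the 58 s allowed: the clamp handle was pushed down to its stop with its foot on the plate, and the gripped square is pressed into the corner with measured stud lean about 0 rad; hand-in returned no verdict.

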